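# Free the two-stage catch and tip the shavings bin open

## Robot

A 6-joint arm with a two-finger parallel gripper is mounted at the origin on the work surface. World frame = base frame: x ahead of the robot, y to its left, z up, the work surface at z = 0. Lengths are in m, angles in degrees, forces in N, time in s.
With the tool pointing down it reaches from about 0.325 to 0.775 m from the base axis. Payload 5.5 kg.
Tool frame: the origin (TCP) lies at the very end of the fingers, on their centre line; the grasp point (between the pads) lies 19 mm behind it (r.grip_depth is the distance from the TCP to the grasp point, in m); z points along the fingers, y is the direction in which the jaws open and shut (so a half turn about z gives the same grasp; the last joint's range is limited). The gripper opens to 88 mm and grips with 3 to 60 N. Pads are 20 mm wide; open, the fingers measure 115 mm over their backs; the gripper's body (75 mm by 178 mm) begins 61 mm behind the grasp point.
Start: joints at [67.97, 5.22, 70.514, -0, 104.267, -3.249], TCP at [0.193, 0.568, 0.223] pointing down, gripper open.
Joint ranges: [-164.24, 164.24], [-49.07, 125.15], [9.68, 141.18], [-86.29, 266.29], [3.28, 154.24], [-151.56, 151.56]. Speed limits (degrees/s): [147.25, 147.25, 172.46, 180, 180, 180].

## Interface

Orientations are given as a 3x3 rotation matrix whose columns are the frame's x, y, z axes.
In Python, from station import r gives the robot as it stands.
- The arm moves only by the tool arm_command, never from a script. Its argument "rows" is a list of rows, each an object with "claw": the gripper's target within -1 to 1 (fully open at 1, half-way at 0, shut at -1); "delta_pos": the shift along the tool's x, y, z in cm, a list of three; "yaw": the turn about the tool's z in rad. In form: [{"claw": claw, "delta_pos": [x, y, z], "yaw": yaw}, ...]. A call has 1 to 10 rows; each row shifts and turns the pose as measured when the row begins, along the tool's axes as they then stand; what a row does not reach is not made up. A row lasts 1/8 s, in which the tool goes at most 62.5 mm and 10.7 degrees, less where a joint would pass 70% of its speed; a pose out of reach is approached as far as the arm can. A call with a gripper value outside its range is refused whole. The fingers move at their own pace and stop on an object; "newtons" is the grip in N (left out, the last holds). Time passes only in rows, so rows that do not move let the fingers close. It gives the time, the measured TCP pose, the force and the opening at its end, in the units of the state.
- r.observe(): the state, without advancing time (a new reading comes with each control period).
- r.snapshot(name): name is "scene" or "top" or "wrist"; returns the picture (420x560x3 uint8, red, green, blue); there is no depth.
- r.camera_info(name): a dict with "vfov" (degrees; the focal length in pixels is half the picture's height over the tangent of half this angle, whatever the lens; pixels are square), "cx", "cy" (the principal point, pixels), "dist_coeffs" ([k1, k2, p1, p2, k3] as OpenCV has them; the pictures are not rectified), "pose" (4x4, takes a point from camera to world coordinates); the wrist camera has in their place "mount" (4x4, takes a point from camera to tool coordinates, whose origin is the TCP and whose axes are the flange's). Camera axes: x right, y down, z forward; pixel columns grow to the right and rows downward; lengths in m; the calibration is good to about 2 mm. A picture is of the moment at which its call begins: read the wrist's pose just before it. camera_info takes no time and is no camera call.
- r.close_job(): hands the job in, once; it reports no verdict.
The state is a dict: "clock": time; "joint_positions": joint angles; "qvel": joint speeds; "effort": joint torques, N m; "tool_pos": TCP position; "orientation": TCP orientation; "ft_force": force on the tool from outside, world axes, zero at the start; "ft_torque": the same for the moment, N m; "grip_width": finger opening in m.
Only numpy, scipy, OpenCV 4.12 (cv2) and the standard library are available. Lean on these libraries where they do the work, as an engineer would, in place of code of your own. Each camera call takes 0.05 s, during which the arm holds its last target.

## Task

Open the small walnut shavings bin so it is ready to be swept into: slide the brass safety tab towards the latch until it comes up firmly on its spring buffer and trips the catch, but do not ram it past that; then, with the bin still shut, lift the latch lever up until it stands steeply, and finally tip the bin well forward on its brass pins and leave it open like that. Leave the other things on the table where they are.

Things in the scene. Friction and masses are not known exactly. Their poses are not given: they have to be found in the camera images.
- stand: Fixed walnut stand of the bin. Origin on the table top; +x is its back, +y its left, z up. In front the bin between side cheeks (x -87 to 63, tops 102 mm up). Behind it a housing, x 66 to 136, y -111 to 111 mm, flat top 120 mm above the table, carrying the tab and the latch; a brass cover (x 88 to 136, y -28 to 28 mm, 136 mm high) sits mid-housing.
- tab_fin (a point): Centre of the upright fin of the brass safety tab, on the housing's right part at stand x 95 mm, y -92 mm plus its travel: 22 mm along stand x, 8 mm thick along y, centre 137 and top 150 mm above the table (foot 26 x 18 mm, top 125 mm). Push its outer (-y) face or pinch it. It slides along stand +y, towards the latch, and stays where left.
- tab (a joint): Tab travel, m, grows to stand +y; starts at 0 to 0.004, limit 0.045. Felt on the tab: about 2.5 N rubbing; about 5 N once it moves a hidden pawl; some 5 mm later a spring buffer comes on top, 3 N/mm. The place where the buffer begins cannot be seen and lies anywhere from 0.012 to 0.036 of travel. Push slowly and stop by feel at a steady 12 to 15 N.
- buffer (a joint): Hidden rubber-faced spring buffer at the end of the tab's slide: how far the tab presses it in, m; 0 until the tab reaches it. Once pressed in 0.0015 (about 9 N on the tab) the pawl has cleared the latch and stays clear, even when the tab springs back. Pressed in over 0.005 (about 19 N) it is damaged.
- latch_fin (a point): Centre of the upright fin at the front end of the brass latch lever: 26 mm along stand x, 12 mm thick along y, 28 mm high, centre 157 mm above the table when down; free on both y sides, to pinch from above, over the open bin. It swings up and back about an axis along stand y at stand (75, 0, 126) mm: 63 mm behind and 31 mm below the fin centre when down.
- latch (a joint): Latch lever angle, rad: 0 down (its tooth hooks inside the bin's rear wall), grows as the fin goes up and back, limit 1.15. Stays where left; takes about 2 N when free. Until the tab has tripped the catch it is blocked solid within about 0.03. Lifted means past 0.8.
- bin_front_rim (a point): Middle of the top edge of the bin's front wall (stand -x side, towards the robot), 130 mm above the table when shut. Walls 8 mm thick; inside 112 mm (x) by 164 mm (y), floor 97 mm below the rim. The bin turns about an axis along stand y at stand (-40, 0, 55) mm. The front wall can be pushed over from inside, or pinched from above.
- bin (a joint): Tilt of the bin, rad: 0 shut (upright), grows as its top tips forward to stand -x, limit 0.75; well forward means past 0.5. Stays where left (rubbing pins; 6 to 9 N needed 50 mm above the pins). With the latch down it gives only about 0.03.
- cup: Green celadon cup, 74 mm wide, 70 mm high, beside the stand; bystander, leave it. Origin: centre of its underside.
- baren: Round bamboo baren, 124 mm wide, 32 mm high with its grip; bystander, leave it. Origin: centre of its underside.
- scraper: Flat boxwood scraper, 72 mm long, 7 mm thick, lying on the housing top left of the brass cover; bystander, leave it. Origin: centre of its 50 mm handle's underside.
- clamp_block: Iron clamp block, 60 x 42 x 40 mm with an 18 mm stud on top, beside the stand; bystander, leave it. Origin: centre of its underside.
- print_block: Cherry printing block, 110 x 75 x 18 mm; bystander, leave it. Origin: centre of its underside.
- brush: Broad brush with a wooden handle, lying flat; bystander, leave it. Origin: on the table under the brush.
- whetstone: Grey whetstone, 160 x 55 x 25 mm; bystander, leave it. Origin: centre of its underside.

How it is judged:
By the outcome, as a careful person would: the job done as asked, in the order asked, and still so for the second after the job is handed in, with the robot touching nothing.
It also fails if it takes over 72 s, if anything falls off the work surface, if the arm or the gripper's body presses on something with over 40 N, if the wrist force passes 120 N, or if a joint passes its speed limit or range.

## Working session

There is one attempt and no reset: what is moved stays moved. The work goes in short steps, Python scripts to look and compute and a tool call to move; the robot and the scene stay as the last step left them, time stands still between calls to the robot, and variables do not carry over. Pictures are saved under pics/ and viewed, and the job is handed in when it is done.

Besides the shell and the picture viewer there is one more tool, called after "Emit:" as name(argument=value, ...) on one line, values as JSON. arm_command: Moves the arm, as the interface text tells. Its arguments: {"type":"object","properties":{"rows":{"type":"array","items":{"type":"object","properties":{"claw":{"type":"number"},"delta_pos":{"type":"array","items":{"type":"number"}},"yaw":{"type":"number"}}}},"newtons":{"type":"number"}},"required":["rows"]}

```bash
mkdir -p pics; ls; python3 - <<'E'
from station import r
import cv2,numpy as np
np.set_printoptions(precision=4,suppress=True)
print(r.observe())
for n in ("scene","top","wrist"):
    im=r.snapshot(n); cv2.imwrite(f"pics/{n}0.png",im[:,:,::-1]); print(n,r.camera_info(n))
E
```

```text
pics
{'clock': 0.0, 'joint_positions': array([ 67.9699,   5.2629,  70.5808,   0.0004, 104.2666,  -3.2474]), 'qvel': array([ 0.0216, -0.1316, -0.0579, -0.0015, -0.009 ,  0.0553]), 'effort': array([ -0.0018, -44.6466, -40.6445,   0.0696,   0.0297,  -0.0001]), 'tool_pos': array([0.1931, 0.5678, 0.2215]), 'orientation': array([[-0.9467,  0.322 , -0.0007],
       [ 0.322 ,  0.9467, -0.0018],
       [ 0.0001, -0.0019, -1.    ]]), 'ft_force': array([ 0.1499, -0.2373,  0.6936]), 'ft_torque': array([0.0005, 0.0179, 0.0455]), 'grip_width': 0.08759305766294309}
scene {'vfov': 51.511224422874776, 'cx': 282.2875130811807, 'cy': 206.57041076330574, 'dist_coeffs': array([-0.1157,  0.    ,  0.    ,  0.    ,  0.    ]), 'pose': array([[-0.8214,  0.4504, -0.35  ,  0.8699],
       [ 0.5704,  0.6507, -0.5013,  0.486 ],
       [ 0.002 , -0.6114, -0.7913,  0.8803],
       [ 0.    ,  0.    ,  0.    ,  1.    ]])}
top {'vfov': 44.702524715101475, 'cx': 280.1761434294224, 'cy': 213.30916101298124, 'dist_coeffs': array([0.0537, 0.    , 0.    , 0.    , 0.    ]), 'pose': array([[ 0.0233, -0.9802,  0.1968,  0.3179],
       [-0.9993, -0.029 , -0.0257,  0.0342],
       [ 0.0309, -0.196 , -0.9801,  1.1589],
       [ 0.    ,  0.    ,  0.    ,  1.    ]])}
wrist {'vfov': 66.78827174270815, 'cx': 283.5286045039134, 'cy': 208.87596332341704, 'dist_coeffs': array([-0.0607,  0.    ,  0.    ,  0.    ,  0.    ]), 'mount': array([[ 0.0001, -0.9682, -0.2503,  0.0684],
       [ 1.    ,  0.    ,  0.0003,  0.0011],
       [-0.0002, -0.2503,  0.9682, -0.162 ],
       [ 0.    ,  0.    ,  0.    ,  1.    ]])}
```

View pics/top0.png

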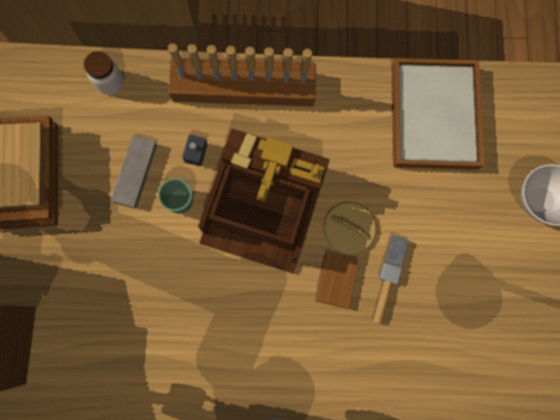

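View pics/scene0.png

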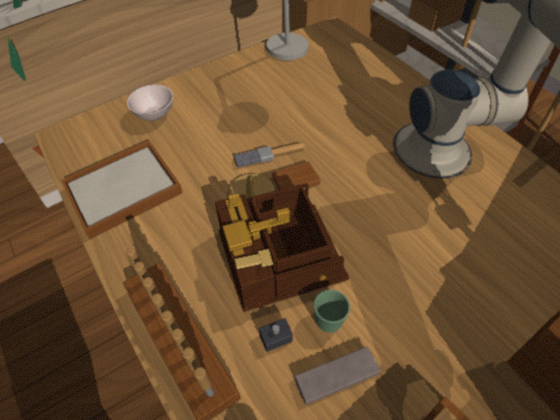

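The top view shows the stand around (265,200), back side up, slightly turned. The brass cover is at about (276,152), the tab at about (308,170) and the scraper at about (245,150). I'll enlarge it for detail.

```bash
python3 - <<'E'
import cv2
a=cv2.imread("pics/top0.png")[115:285,180:370]; cv2.imwrite("pics/topz.png",cv2.resize(a,None,fx=4,fy=3.5,interpolation=2)[:600])
a=cv2.resize(cv2.imread("pics/top0.png")[120:280,190:340],None,fx=3.75,fy=3.75,interpolation=2);cv2.imwrite("pics/topz.png",a)
a=cv2.resize(cv2.imread("pics/scene0.png")[170:320,205:355],None,fx=4,fy=4,interpolation=2);cv2.imwrite("pics/scz.png",a)
E
```

```text
(no output)
```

View pics/topz.png

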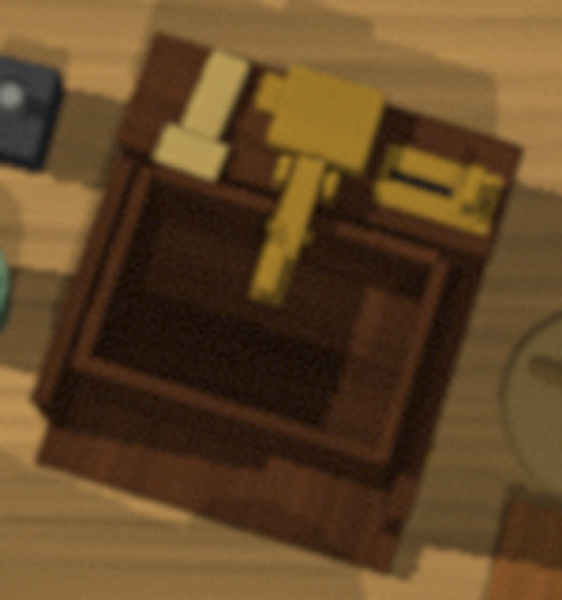

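View pics/scz.png

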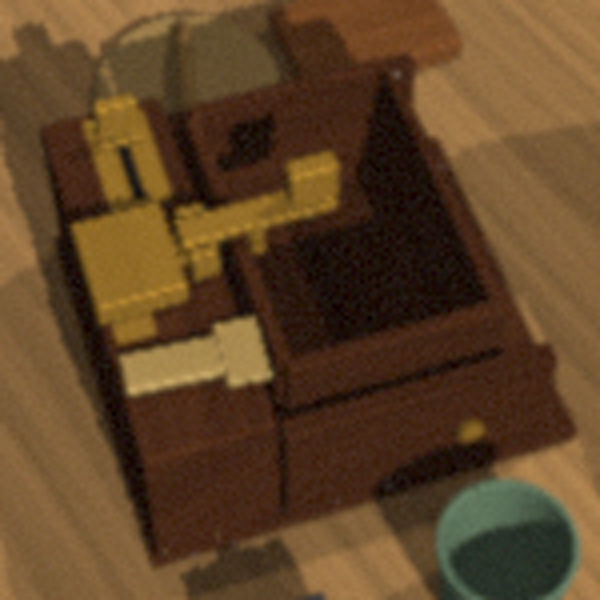

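```bash
cat > h.py <<'E'
from station import r
import cv2,numpy as np
np.set_printoptions(precision=4,suppress=True)
def ray(info,uv,pose=None,H=420):
    f=H/2/np.tan(np.radians(info['vfov']/2))
    K=np.array([[f,0,info['cx']],[0,f,info['cy']],[0,0,1]])
    p=cv2.undistortPoints(np.array(uv,float).reshape(-1,1,2),K,info['dist_coeffs']).reshape(-1,2)
    d=np.c_[p,np.ones(len(p))]
    P=info['pose'] if pose is None else pose
    return P[:3,3],d@P[:3,:3].T
def onplane(info,uv,z,pose=None):
    o,d=ray(info,uv,pose); z=np.broadcast_to(np.array(z,float),len(d))
    return o+d*((z-o[2])/d[:,2])[:,None]
def proj(info,X,pose=None):
    f=210/np.tan(np.radians(info['vfov']/2))
    K=np.array([[f,0,info['cx']],[0,f,info['cy']],[0,0,1]])
    P=np.linalg.inv(info['pose'] if pose is None else pose)
    rv=cv2.Rodrigues(P[:3,:3])[0]
    return cv2.projectPoints(np.array(X,float).reshape(-1,1,3),rv,P[:3,3],K,info['dist_coeffs'])[0].reshape(-1,2)
def wpose(o,info):
    T=np.eye(4);T[:3,:3]=o['orientation'];T[:3,3]=o['tool_pos'];return T@info['mount']
def fit(loc,w):
    a=loc.mean(0);b=w.mean(0);A=loc-a;B=w-b
    th=np.arctan2((A[:,0]*B[:,1]-A[:,1]*B[:,0]).sum(),(A*B).sum())
    R=np.array([[np.cos(th),-np.sin(th)],[np.sin(th),np.cos(th)]]);return th,R,b-R@a
E
python3 - <<'E'
from h import *
def go(cam,px,z,loc):
    w=onplane(r.camera_info(cam),px,z)
    loc=np.array(loc)/1000
    th,R,t=fit(loc,w[:,:2]); print(cam,np.degrees(th),t);print(((loc@R.T+t)-w[:,:2])*1000)
px=np.array([(155,35),(521,148),(290,65),(385,95),(365,172),(150,165),(445,258),(385,460),(80,362)])/3.75+[190,120]
L=[(136,111),(136,-111),(136,28),(136,-28),(88,-28),(64,90),(64,-90),(-64,-90),(-64,90)]
go('top',px[:5],[.12,.12,.136,.136,.136],L[:5])
print(onplane(r.camera_info('top'),px,[.12,.12,.136,.136,.136,.13,.13,.13,.13]))
# scene: cover corners, housing corners
px=np.array([(152,205),(188,288),(105,323),(72,225),(140,450),(272,425)])/4+[205,170]
go('scene',px[:4],[.136]*4,[(88,-28),(88,28),(136,28),(136,-28)])
go('scene',px,[.136]*4+[.12]*2,[(88,-28),(88,28),(136,28),(136,-28),(136,111),(66,111)])
E
```

```text
top -15.761777370847343 [0.5462 0.0476]
[[ 1.0239  1.9268]
 [ 0.7644 -2.3108]
 [-0.5986 -0.6099]
 [-0.0404 -0.8876]
 [-1.1493  1.8815]]
[[ 0.7063  0.1155  0.12  ]
 [ 0.6462 -0.0939  0.12  ]
 [ 0.6853  0.0382  0.136 ]
 [ 0.6696 -0.0154  0.136 ]
 [ 0.6245 -0.0052  0.136 ]
 [ 0.6264  0.1144  0.13  ]
 [ 0.5782 -0.0508  0.13  ]
 [ 0.4644 -0.0196  0.13  ]
 [ 0.5137  0.1477  0.13  ]]
scene -13.267263273607856 [0.5499 0.0479]
[[-1.9377  0.9319]
 [-1.355   0.6618]
 [-0.216  -4.3532]
 [ 3.5087  2.7595]]
scene -16.174268965550386 [0.5509 0.0507]
[[-3.4369 -0.1958]
 [-0.1064 -1.1878]
 [ 0.4138 -8.558 ]
 [ 1.3907 -0.7233]
 [ 4.0797  8.1502]
 [-2.3409  2.5146]]
```

The top view puts the stand near (0.548, 0.048), turned about -16°. Next I'll bring the wrist camera over the tab to refine this.

Emit:
arm_command(rows=[{"claw": 1, "delta_pos": [-4.6, -3.5, -0.5], "yaw": 0}, {"claw": 1, "delta_pos": [-4.6, -3.5, -0.5], "yaw": 0}, {"claw": 1, "delta_pos": [-4.6, -3.5, -0.5], "yaw": 0}, {"claw": 1, "delta_pos": [-4.6, -3.5, -0.5], "yaw": 0}, {"claw": 1, "delta_pos": [-4.6, -3.5, -0.5], "yaw": 0}, {"claw": 1, "delta_pos": [-4.6, -3.5, -0.5], "yaw": 0}, {"claw": 1, "delta_pos": [-4.6, -3.5, -0.5], "yaw": 0}, {"claw": 1, "delta_pos": [-4.6, -3.5, -0.5], "yaw": 0}, {"claw": 1, "delta_pos": [-4.6, -3.5, -0.5], "yaw": 0}, {"claw": 1, "delta_pos": [-4.6, -3.5, -0.5], "yaw": 0}])

```text
clock: 1.4
tool_pos: [0.5232, 0.0767, 0.2695]
orientation: [[-0.949, 0.314, -0.004], [0.314, 0.949, -0.006], [0.002, -0.007, -1.0]]
ft_force: [0.2, -0.8, 0.0]
grip_width: 0.0876
```

Emit:
arm_command(rows=[{"claw": 1, "delta_pos": [-4.5, -3.7, 0.2], "yaw": -0.02}, {"claw": 1, "delta_pos": [-4.5, -3.7, 0.2], "yaw": -0.02}, {"claw": 1, "delta_pos": [-1.5, -1.2, 0], "yaw": -0.005}, {"claw": 1, "delta_pos": [0, 0, 0], "yaw": 0}])

```text
clock: 1.9
tool_pos: [0.6001, -0.044, 0.2637]
orientation: [[-0.961, 0.275, -0.007], [0.275, 0.961, -0.005], [0.005, -0.007, -1.0]]
ft_force: [-0.0, 0.5, 0.5]
grip_width: 0.0879
```

```bash
python3 - <<'E'
from h import *
o=r.observe();print(o['tool_pos'],o['orientation'],o['ft_force'],o['clock'],o['joint_positions'])
im=r.snapshot('wrist');cv2.imwrite('pics/w1.png',im[:,:,::-1]);np.save('w1.npy',wpose(o,r.camera_info('wrist')))
cv2.imwrite('pics/w1z.png',cv2.resize(im[:,:,::-1],(800,600),interpolation=2))
E
```

```text
[ 0.6001 -0.044   0.2637] [[-0.9615  0.2748 -0.0067]
 [ 0.2748  0.9615 -0.0053]
 [ 0.005  -0.0069 -1.    ]] [-0.0184  0.4642  0.4792] 1.9 [ -7.2317   6.5696  64.8966  -0.3697 108.8763 -81.4   ]
```

View pics/w1z.png

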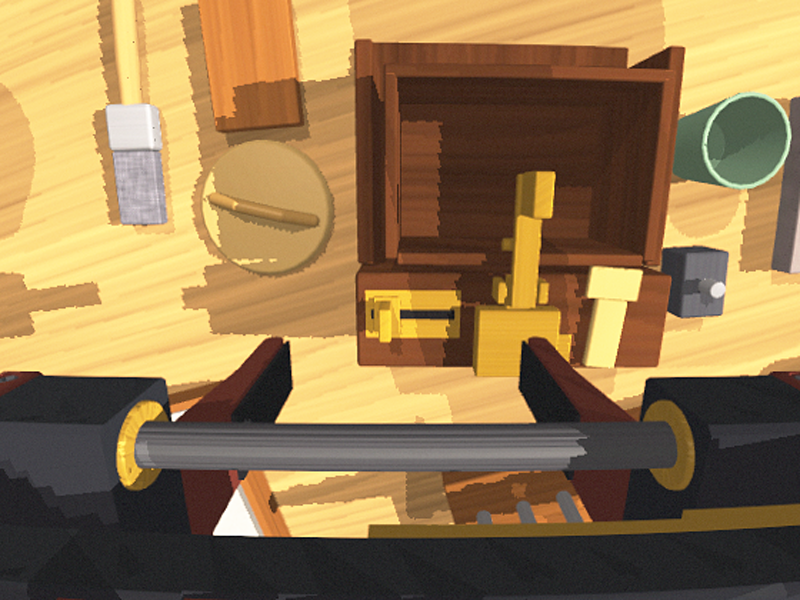

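```bash
python3 - <<'E'
import cv2
a=cv2.imread("pics/w1.png")[110:270,240:480]; cv2.imwrite("pics/w1c.png",cv2.resize(a,(800,533),interpolation=2))
E
```

```text
(no output)
```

View pics/w1c.png

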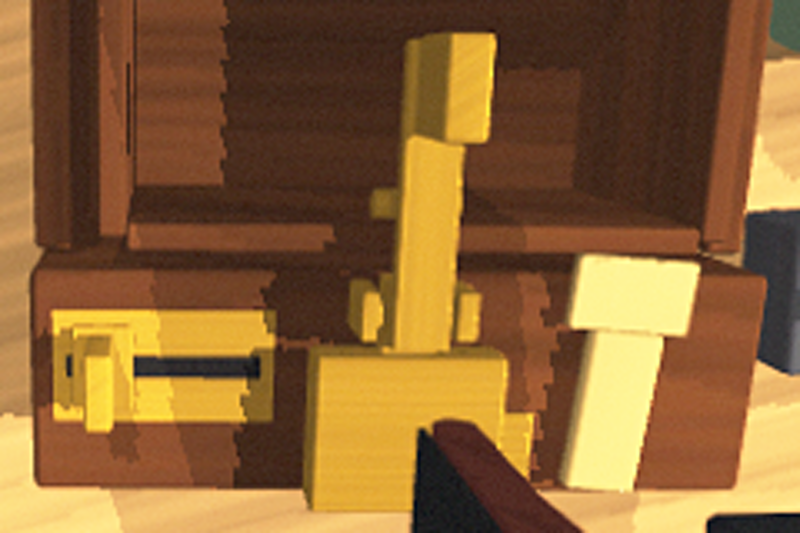

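```bash
python3 - <<'E'
from h import *
i=r.camera_info('wrist');P=np.load('w1.npy')
px=np.array([(35,270),(765,278),(737,487),(38,485),(317,350),(505,350),(505,508),(308,508)])*.3+[240,110]
z=[.12]*4+[.136]*4
L=np.array([(66,-111),(66,111),(136,111),(136,-111),(88,-28),(88,28),(136,28),(136,-28)])/1000
w=onplane(i,px,z,P)
for s in (slice(0,8),slice(0,4),slice(4,8)):
    th,R,t=fit(L[s],w[s,:2]);print(np.degrees(th),t);print(((L[s]@R.T+t)-w[s,:2])@R*1000)
th,R,t=fit(L,w[:,:2])
f=np.array([(448,35),(495,35),(490,143),(445,140),(86,345),(112,345),(112,430),(88,432)])*.3+[240,110]
w=onplane(i,f,[.171]*4+[.15]*4,P);print((w[:,:2]-t)@R*1000)
E
```

```text
-16.16627183770497 [0.5489 0.0509]
[[-1.6502 -2.0049]
 [-2.5738  2.3698]
 [ 0.4554  1.2461]
 [ 0.6706 -1.4356]
 [ 0.8442 -0.2057]
 [ 1.1185  2.1026]
 [ 0.6058 -2.3307]
 [ 0.5295  0.2585]]
-16.28148028037918 [0.5497 0.0508]
[[-1.0949 -1.9803]
 [-1.5809  2.3929]
 [ 1.4508  1.1345]
 [ 1.2249 -1.5471]]
-15.065374167405169 [0.5476 0.049 ]
[[ 0.6002 -0.6295]
 [-0.1572  1.6834]
 [-0.7462 -1.8169]
 [ 0.3032  0.763 ]]
[[  1.3445  -5.9547]
 [  1.188    5.1138]
 [ 26.2163   5.8028]
 [ 25.627   -5.0722]
 [ 82.288  -92.3295]
 [ 82.2476 -85.3253]
 [106.4481 -85.4212]
 [107.0753 -92.0302]]
```

Stand refined to (0.549, 0.050) at -16°. The latch fin measures y ±5.5, x 1–26, which matches its given size. The tab fin is at x 95, y about -89, so roughly 3 mm of travel. Next: close the fingers, go outside the tab and descend.

Emit:
arm_command(newtons=20, rows=[{"claw": -1, "delta_pos": [-2, -4.2, 1.0], "yaw": 0}, {"claw": -1, "delta_pos": [0, 0, 2.0], "yaw": 0}, {"claw": -1, "delta_pos": [0, 0, 2.0], "yaw": 0}, {"claw": -1, "delta_pos": [0, 0, 2.0], "yaw": 0}, {"claw": -1, "delta_pos": [0, 0, 0], "yaw": 0}])

```text
clock: 2.58
tool_pos: [0.6055, -0.0803, 0.196]
orientation: [[-0.965, 0.263, -0.002], [0.263, 0.965, -0.003], [0.001, -0.004, -1.0]]
ft_force: [0.4, 0.1, 0.3]
grip_width: 0.0415
```

Emit:
arm_command(rows=[{"claw": -1, "delta_pos": [-0.5, -0.9, 1.0], "yaw": 0.012}, {"claw": -1, "delta_pos": [0, 0, 2.0], "yaw": 0}, {"claw": -1, "delta_pos": [0, 0, 2.0], "yaw": 0}, {"claw": -1, "delta_pos": [0, 0, 0.8], "yaw": 0}, {"claw": -1, "delta_pos": [0, 0, 0], "yaw": 0}])

```text
clock: 3.2
tool_pos: [0.6082, -0.0895, 0.1362]
orientation: [[-0.962, 0.274, 0.0], [0.274, 0.962, -0.004], [-0.001, -0.003, -1.0]]
ft_force: [0.0, 0.4, 0.0]
grip_width: 0.0006
```

```bash
cat >>h.py <<'E'
TH=np.radians(-16.0);RS=np.array([[np.cos(TH),-np.sin(TH)],[np.sin(TH),np.cos(TH)]]);TS=np.array([.549,.050])
def st(save=None):
    o=r.observe();p=o['tool_pos'];q=(p[:2]-TS)@RS
    print('t%.2f stand mm'%o['clock'],q*1000,'z',p[2]*1000,'F stand',o['ft_force'][:2]@RS,o['ft_force'][2],'w',o['grip_width']*1000,'tooly deg',np.degrees(np.arctan2(o['orientation'][1,1],o['orientation'][0,1])))
    return o
def pic(n,name,crop=None):
    im=r.snapshot(n)[:,:,::-1]
    if crop: x0,y0,x1,y1=crop; im=im[y0:y1,x0:x1]
    s=min(800/im.shape[1],600/im.shape[0]);cv2.imwrite(f'pics/{name}.png',cv2.resize(im,None,fx=s,fy=s,interpolation=2))
E
python3 - <<'E'
from h import *
st();pic('scene','s2',(185,130,375,330))
E
```

```text
t3.20 stand mm [  95.2994 -117.7527] z 136.15730196240787 F stand [-0.105   0.4059] 0.010245053235426835 w 0.6277696457576496 tooly deg 74.1041194585537
```

View pics/s2.png

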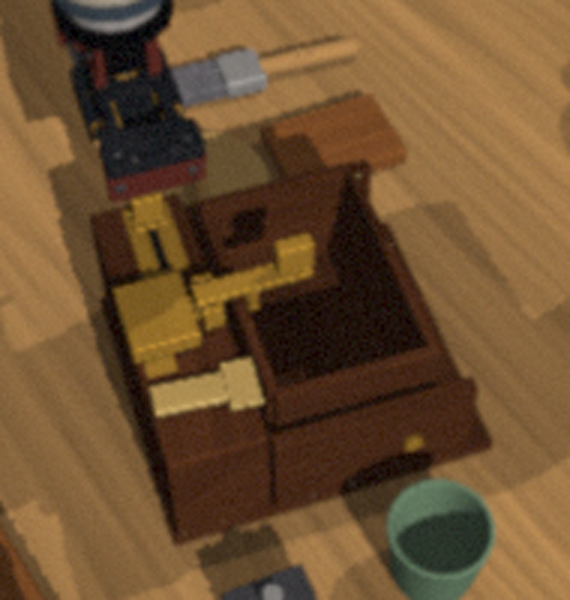

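Emit:
arm_command(rows=[{"claw": -1, "delta_pos": [0, 0.4, 0.3], "yaw": 0}, {"claw": -1, "delta_pos": [0, 0.3, 0], "yaw": 0}, {"claw": -1, "delta_pos": [0, 0.15, 0], "yaw": 0}, {"claw": -1, "delta_pos": [0, 0.15, 0], "yaw": 0}])

```text
clock: 3.75
tool_pos: [0.6122, -0.0793, 0.1355]
orientation: [[-0.962, 0.274, 0.004], [0.274, 0.962, -0.004], [-0.005, -0.003, -1.0]]
ft_force: [0.3, -0.6, 0.4]
grip_width: 0.0006
```

```bash
python3 -c "
from h import *
st()"
```

```text
t3.75 stand mm [  96.3652 -106.8428] z 135.54272014876676 F stand [ 0.4953 -0.4945] 0.40641226309973577 w 0.6433502982556701 tooly deg 74.10659871181825
```

Emit:
arm_command(rows=[{"claw": -1, "delta_pos": [0, 0.15, 0], "yaw": 0}, {"claw": -1, "delta_pos": [0, 0.15, 0], "yaw": 0}, {"claw": -1, "delta_pos": [0, 0.15, 0], "yaw": 0}])

```text
clock: 4.12
tool_pos: [0.6134, -0.0753, 0.1358]
orientation: [[-0.962, 0.274, 0.004], [0.274, 0.962, -0.006], [-0.005, -0.004, -1.0]]
ft_force: [-0.8, -2.2, 0.6]
grip_width: 0.0008
```

```bash
python3 -c "
from h import *
st()"
```

```text
t4.12 stand mm [  96.4538 -102.7191] z 135.83253827048912 F stand [-0.1828 -2.3611] 0.6003297103917989 w 0.8180801719821226 tooly deg 74.07600996890243
```

Emit:
arm_command(rows=[{"claw": -1, "delta_pos": [0, 0.15, 0], "yaw": 0}, {"claw": -1, "delta_pos": [0, 0.15, 0], "yaw": 0}])

```text
clock: 4.38
tool_pos: [0.6141, -0.0731, 0.1358]
orientation: [[-0.961, 0.275, 0.004], [0.275, 0.961, -0.007], [-0.005, -0.005, -1.0]]
ft_force: [-1.9, -2.4, 0.7]
grip_width: 0.0003
```

Emit:
arm_command(rows=[{"claw": -1, "delta_pos": [0, 0.15, 0], "yaw": 0}, {"claw": -1, "delta_pos": [0, 0.15, 0], "yaw": 0}])

```text
clock: 4.62
tool_pos: [0.6149, -0.0703, 0.1358]
orientation: [[-0.961, 0.276, 0.004], [0.276, 0.961, -0.007], [-0.005, -0.006, -1.0]]
ft_force: [-0.5, -2.6, 0.8]
grip_width: 0.0004
```

Emit:
arm_command(rows=[{"claw": -1, "delta_pos": [0, 0.15, 0], "yaw": 0}, {"claw": -1, "delta_pos": [0, 0.15, 0], "yaw": 0}])

```text
clock: 4.88
tool_pos: [0.6158, -0.0672, 0.1358]
orientation: [[-0.961, 0.276, 0.004], [0.275, 0.961, -0.007], [-0.005, -0.006, -1.0]]
ft_force: [-0.4, -2.6, 0.9]
grip_width: 0.0005
```

Emit:
arm_command(rows=[{"claw": -1, "delta_pos": [0, 0.15, 0], "yaw": 0}])

```text
clock: 5.0
tool_pos: [0.6162, -0.0656, 0.1358]
orientation: [[-0.961, 0.275, 0.004], [0.275, 0.961, -0.007], [-0.005, -0.006, -1.0]]
ft_force: [-1.3, -2.3, 0.8]
grip_width: 0.0006
```

Emit:
arm_command(rows=[{"claw": -1, "delta_pos": [0, 0.15, 0], "yaw": 0}])

```text
clock: 5.12
tool_pos: [0.6167, -0.0641, 0.1358]
orientation: [[-0.961, 0.275, 0.004], [0.275, 0.961, -0.007], [-0.005, -0.006, -1.0]]
ft_force: [-1.0, -2.3, 1.1]
grip_width: 0.0004
```

Emit:
arm_command(rows=[{"claw": -1, "delta_pos": [0, 0.15, 0], "yaw": 0}])

```text
clock: 5.25
tool_pos: [0.6171, -0.0625, 0.1358]
orientation: [[-0.961, 0.275, 0.004], [0.275, 0.961, -0.007], [-0.005, -0.006, -1.0]]
ft_force: [-0.7, -2.9, 0.2]
grip_width: 0.0008
```

Emit:
arm_command(rows=[{"claw": -1, "delta_pos": [0, 0.15, 0], "yaw": 0}])

```text
clock: 5.38
tool_pos: [0.6176, -0.061, 0.1358]
orientation: [[-0.961, 0.275, 0.004], [0.275, 0.961, -0.007], [-0.005, -0.006, -1.0]]
ft_force: [-0.8, -2.3, 0.9]
grip_width: 0.0004
```

Emit:
arm_command(rows=[{"claw": -1, "delta_pos": [0, 0.15, 0], "yaw": 0}])

```text
clock: 5.5
tool_pos: [0.618, -0.0594, 0.1358]
orientation: [[-0.961, 0.275, 0.004], [0.275, 0.961, -0.007], [-0.006, -0.006, -1.0]]
ft_force: [0.0, -2.6, 0.5]
grip_width: 0.0005
```

Emit:
arm_command(rows=[{"claw": -1, "delta_pos": [0, 0.15, 0], "yaw": 0}])

```text
clock: 5.62
tool_pos: [0.6185, -0.0579, 0.1358]
orientation: [[-0.961, 0.275, 0.004], [0.275, 0.961, -0.007], [-0.006, -0.006, -1.0]]
ft_force: [-0.6, -2.2, 0.5]
grip_width: 0.0006
```

Emit:
arm_command(rows=[{"claw": -1, "delta_pos": [0, 0.15, 0], "yaw": 0}])

```text
clock: 5.75
tool_pos: [0.6189, -0.0564, 0.1358]
orientation: [[-0.961, 0.275, 0.004], [0.275, 0.961, -0.007], [-0.005, -0.006, -1.0]]
ft_force: [-0.3, -1.7, 0.7]
grip_width: 0.0005
```

Emit:
arm_command(rows=[{"claw": -1, "delta_pos": [0, 0.15, 0], "yaw": 0}])

```text
clock: 5.88
tool_pos: [0.6194, -0.0548, 0.1358]
orientation: [[-0.961, 0.275, 0.004], [0.275, 0.961, -0.007], [-0.006, -0.006, -1.0]]
ft_force: [-0.2, -2.6, 0.6]
grip_width: 0.0005
```

Emit:
arm_command(rows=[{"claw": -1, "delta_pos": [0, 0.15, 0], "yaw": 0}])

```text
clock: 6.0
tool_pos: [0.6198, -0.0533, 0.1358]
orientation: [[-0.961, 0.275, 0.004], [0.275, 0.961, -0.007], [-0.006, -0.006, -1.0]]
ft_force: [-1.1, -2.3, -0.3]
grip_width: 0.0001
```

Emit:
arm_command(rows=[{"claw": -1, "delta_pos": [0, 0.15, 0], "yaw": 0}])

```text
clock: 6.12
tool_pos: [0.6203, -0.0517, 0.1358]
orientation: [[-0.961, 0.275, 0.004], [0.275, 0.961, -0.007], [-0.006, -0.006, -1.0]]
ft_force: [-0.1, -2.3, 0.4]
grip_width: 0.0003
```

```bash
python3 - <<'E'
from h import *
st();pic('scene','s3',(185,130,375,330))
E
```

```text
t6.12 stand mm [ 96.5616 -78.1321] z 135.82037457707696 F stand [ 0.5029 -2.2713] 0.3901454019567728 w 0.3413629085214229 tooly deg 74.01147812636626
```

View pics/s3.png

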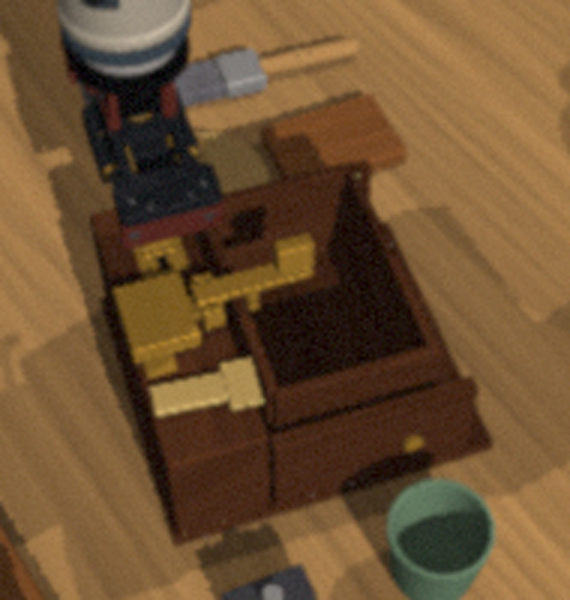

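The tab moves with the fingers: travel is about 31 mm at 2.3 N, with no pawl felt yet. Continuing slower.

Emit:
arm_command(rows=[{"claw": -1, "delta_pos": [0, 0.1, 0], "yaw": 0}])

```text
clock: 6.3
tool_pos: [0.6206, -0.0508, 0.1358]
orientation: [[-0.961, 0.276, 0.004], [0.275, 0.961, -0.007], [-0.006, -0.006, -1.0]]
ft_force: [-2.0, -4.3, 0.5]
grip_width: 0.0007
```

Emit:
arm_command(rows=[{"claw": -1, "delta_pos": [0, 0.1, 0], "yaw": 0}])

```text
clock: 6.42
tool_pos: [0.6207, -0.0504, 0.1358]
orientation: [[-0.961, 0.276, 0.003], [0.276, 0.961, -0.009], [-0.006, -0.007, -1.0]]
ft_force: [-1.8, -6.3, 1.3]
grip_width: 0.0006
```

Emit:
arm_command(rows=[{"claw": -1, "delta_pos": [0, 0.1, 0], "yaw": 0}])

```text
clock: 6.55
tool_pos: [0.6207, -0.0503, 0.1358]
orientation: [[-0.961, 0.277, 0.003], [0.277, 0.961, -0.01], [-0.005, -0.009, -1.0]]
ft_force: [-1.3, -5.9, 1.1]
grip_width: 0.0004
```

Emit:
arm_command(rows=[{"claw": -1, "delta_pos": [0, 0.1, 0], "yaw": 0}])

```text
clock: 6.68
tool_pos: [0.6207, -0.0502, 0.1359]
orientation: [[-0.961, 0.278, 0.002], [0.278, 0.961, -0.012], [-0.005, -0.01, -1.0]]
ft_force: [-2.1, -5.3, 0.4]
grip_width: 0.0001
```

The pawl is felt at about 5–6 N. I'll raise the step a little.

Emit:
arm_command(rows=[{"claw": -1, "delta_pos": [0, 0.15, 0], "yaw": 0}])

```text
clock: 6.8
tool_pos: [0.6208, -0.0497, 0.1359]
orientation: [[-0.96, 0.278, 0.001], [0.278, 0.96, -0.013], [-0.005, -0.012, -1.0]]
ft_force: [-2.1, -6.2, 1.2]
grip_width: 0.0004
```

Emit:
arm_command(rows=[{"claw": -1, "delta_pos": [0, 0.15, 0], "yaw": 0}])

```text
clock: 6.92
tool_pos: [0.621, -0.0493, 0.1359]
orientation: [[-0.96, 0.279, 0.001], [0.279, 0.96, -0.015], [-0.005, -0.014, -1.0]]
ft_force: [-1.9, -5.3, 0.2]
grip_width: 0.0004
```

Emit:
arm_command(rows=[{"claw": -1, "delta_pos": [0, 0.15, 0], "yaw": 0}])

```text
clock: 7.05
tool_pos: [0.6211, -0.0487, 0.1359]
orientation: [[-0.96, 0.28, 0.0], [0.28, 0.96, -0.016], [-0.005, -0.015, -1.0]]
ft_force: [-1.6, -5.9, 1.1]
grip_width: 0.0006
```

Emit:
arm_command(rows=[{"claw": -1, "delta_pos": [0, 0.2, 0], "yaw": 0}])

```text
clock: 7.18
tool_pos: [0.6213, -0.0479, 0.1359]
orientation: [[-0.96, 0.281, -0.001], [0.281, 0.959, -0.018], [-0.004, -0.017, -1.0]]
ft_force: [-2.9, -5.2, 1.0]
grip_width: 0.0007
```

Emit:
arm_command(rows=[{"claw": -1, "delta_pos": [0, 0.2, 0], "yaw": 0}])

```text
clock: 7.3
tool_pos: [0.6216, -0.047, 0.1359]
orientation: [[-0.959, 0.282, -0.001], [0.282, 0.959, -0.019], [-0.004, -0.019, -1.0]]
ft_force: [-2.0, -5.6, 1.1]
grip_width: 0.0004
```

Emit:
arm_command(rows=[{"claw": -1, "delta_pos": [0, 0.2, 0], "yaw": 0}])

```text
clock: 7.42
tool_pos: [0.6218, -0.0461, 0.136]
orientation: [[-0.959, 0.283, -0.002], [0.283, 0.959, -0.021], [-0.004, -0.021, -1.0]]
ft_force: [-2.9, -6.3, 1.6]
grip_width: 0.0008
```

Emit:
arm_command(rows=[{"claw": -1, "delta_pos": [0, 0.2, 0], "yaw": 0}])

```text
clock: 7.55
tool_pos: [0.6219, -0.0457, 0.136]
orientation: [[-0.959, 0.284, -0.003], [0.284, 0.958, -0.024], [-0.004, -0.024, -1.0]]
ft_force: [-2.6, -8.2, 2.0]
grip_width: 0.0005
```

Emit:
arm_command(rows=[{"claw": -1, "delta_pos": [0, 0.2, 0], "yaw": 0}])

```text
clock: 7.68
tool_pos: [0.622, -0.0456, 0.1361]
orientation: [[-0.958, 0.286, -0.005], [0.286, 0.958, -0.027], [-0.003, -0.027, -1.0]]
ft_force: [-2.8, -7.6, 0.9]
grip_width: 0.0003
```

Emit:
arm_command(rows=[{"claw": -1, "delta_pos": [0, 0.2, 0], "yaw": 0}])

```text
clock: 7.8
tool_pos: [0.6219, -0.0455, 0.1361]
orientation: [[-0.958, 0.288, -0.006], [0.288, 0.957, -0.03], [-0.003, -0.03, -1.0]]
ft_force: [-2.7, -9.1, 1.7]
grip_width: 0.0005
```

Emit:
arm_command(rows=[{"claw": -1, "delta_pos": [0, 0.2, 0], "yaw": 0}])

```text
clock: 7.92
tool_pos: [0.6219, -0.0455, 0.1361]
orientation: [[-0.957, 0.289, -0.007], [0.289, 0.957, -0.033], [-0.002, -0.034, -0.999]]
ft_force: [-4.0, -8.8, 2.0]
grip_width: 0.0003
```

On the buffer, at about 9.5 N. Raise it to 12–15 N.

Emit:
arm_command(rows=[{"claw": -1, "delta_pos": [0, 0.25, 0], "yaw": 0}])

```text
clock: 8.05
tool_pos: [0.622, -0.0453, 0.1361]
orientation: [[-0.957, 0.291, -0.009], [0.291, 0.956, -0.036], [-0.002, -0.037, -0.999]]
ft_force: [-3.8, -8.9, 1.0]
grip_width: 0.0001
```

Emit:
arm_command(rows=[{"claw": -1, "delta_pos": [0, 0.28, 0], "yaw": 0}])

```text
clock: 8.18
tool_pos: [0.622, -0.045, 0.1361]
orientation: [[-0.956, 0.293, -0.011], [0.293, 0.955, -0.04], [-0.001, -0.042, -0.999]]
ft_force: [-4.5, -9.2, 2.4]
grip_width: 0.0004
```

```bash
python3 -c "
from h import *
st()"
```

```text
t8.18 stand mm [ 96.3805 -71.1634] z 136.1453327207408 F stand [ -1.7851 -10.053 ] 2.4265695076551608 w 0.3774446677743273 tooly deg 72.94287651895041
```

Emit:
arm_command(rows=[{"claw": -1, "delta_pos": [0, 0.32, 0], "yaw": 0}])

```text
clock: 8.3
tool_pos: [0.6221, -0.0446, 0.1362]
orientation: [[-0.955, 0.295, -0.013], [0.296, 0.954, -0.045], [-0.001, -0.047, -0.999]]
ft_force: [-4.4, -11.3, 1.5]
grip_width: 0.0005
```

Emit:
arm_command(rows=[{"claw": -1, "delta_pos": [0, 0.34, 0], "yaw": 0}])

```text
clock: 8.43
tool_pos: [0.6222, -0.0444, 0.1363]
orientation: [[-0.954, 0.298, -0.015], [0.298, 0.953, -0.05], [-0.0, -0.052, -0.999]]
ft_force: [-5.3, -12.3, 2.1]
grip_width: 0.0003
```

Emit:
arm_command(rows=[{"claw": -1, "delta_pos": [0, 0.33, 0], "yaw": 0}])

```text
clock: 8.55
tool_pos: [0.6221, -0.0444, 0.1363]
orientation: [[-0.954, 0.3, -0.018], [0.301, 0.952, -0.055], [0.0, -0.057, -0.998]]
ft_force: [-5.1, -12.4, 2.1]
grip_width: 0.0002
```

```bash
python3 -c "
from h import *
st()"
```

```text
t8.55 stand mm [ 96.2924 -70.5444] z 136.28969089162578 F stand [ -1.5234 -13.3165] 2.142638740594785 w 0.17130027286257785 tooly deg 72.48524519069835
```

Force is steady at 13.3 N, so the buffer is in about 2.8 mm. Backing off and rising.

Emit:
arm_command(rows=[{"claw": -1, "delta_pos": [0, -0.5, 0], "yaw": 0}, {"claw": -1, "delta_pos": [0, -1.0, 0], "yaw": 0}, {"claw": -1, "delta_pos": [0, -0.3, -3], "yaw": -0.025}, {"claw": 0.2, "delta_pos": [0, 0, -4], "yaw": 0}, {"claw": 0.2, "delta_pos": [0, 0, -3], "yaw": 0}, {"claw": 0.2, "delta_pos": [0, 0, 0], "yaw": 0}])

```text
clock: 9.3
tool_pos: [0.6181, -0.055, 0.2383]
orientation: [[-0.962, 0.273, -0.018], [0.273, 0.961, -0.048], [0.004, -0.051, -0.999]]
ft_force: [-0.5, 0.2, 0.2]
grip_width: 0.027
```

```bash
python3 - <<'E'
from h import *
o=st();print(o['orientation'])
np.save('w2.npy',wpose(o,r.camera_info('wrist')));im=r.snapshot('wrist')[:,:,::-1];cv2.imwrite('pics/w2r.png',im);cv2.imwrite('pics/w2.png',cv2.resize(im,(800,600)))
# deltas to above fin
R=o['orientation'];z=R[:,2]
fin=np.r_[TS+RS@[.0125,0],.157]; tcp=fin+.019*z
print('delta tool cm',R.T@(tcp-o['tool_pos'])*100)
E
```

```text
t9.30 stand mm [ 95.3586 -81.8753] z 238.30372065619272 F stand [-0.5796  0.0712] 0.20342239552349567 w 26.95928187889958 tooly deg 74.15757811328393
[[-0.962   0.2726 -0.0179]
 [ 0.2732  0.9607 -0.0482]
 [ 0.0041 -0.0513 -0.9987]]
delta tool cm [8.2319 8.6165 9.6322]
```

View pics/w2.png

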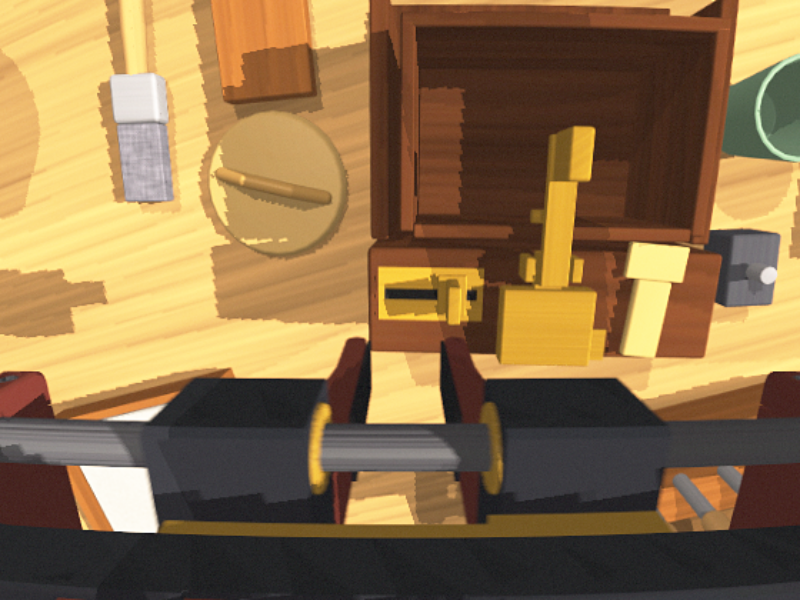

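The tab fin is now near the left end of its slot, at (455,300). The latch fin's top is around (579,155). Checking that fin with this view before moving.

```bash
python3 - <<'E'
from h import *
w=onplane(r.camera_info('wrist'),np.array([(567,127),(595,127),(590,182),(564,182)])*.7,.171,np.load('w2.npy'))
print((w[:,:2]-TS)@RS*1000)
E
```

```text
[[ 0.9012 -7.4636]
 [ 0.701   5.8254]
 [26.2557  5.6326]
 [26.4419 -6.9942]]
```

Emit:
arm_command(rows=[{"claw": 0.2, "delta_pos": [4.1, 4.3, 0], "yaw": 0}, {"claw": 0.2, "delta_pos": [4.1, 4.3, 0], "yaw": 0}, {"claw": 0.2, "delta_pos": [0, 0, 0], "yaw": 0}])

```text
clock: 9.72
tool_pos: [0.5595, 0.0522, 0.2242]
orientation: [[-0.961, 0.273, -0.03], [0.274, 0.96, -0.046], [0.016, -0.053, -0.998]]
ft_force: [-0.2, -0.6, -0.7]
grip_width: 0.0521
```

```bash
python3 - <<'E'
from h import *
o=st()
R=o['orientation'];z=R[:,2]
fin=np.r_[TS+RS@[.0125,0],.157]; tcp=fin+.019*z
print('delta tool cm',R.T@(tcp-o['tool_pos'])*100)
pic('wrist','w3')
E
```

```text
t9.72 stand mm [9.5312 4.9776] z 224.23025536949302 F stand [-0.0075 -0.606 ] -0.7192040285838165 w 52.13493151480614 tooly deg 74.11838965983584
delta tool cm [-0.4067 -0.1414  8.6342]
```

View pics/w3.png

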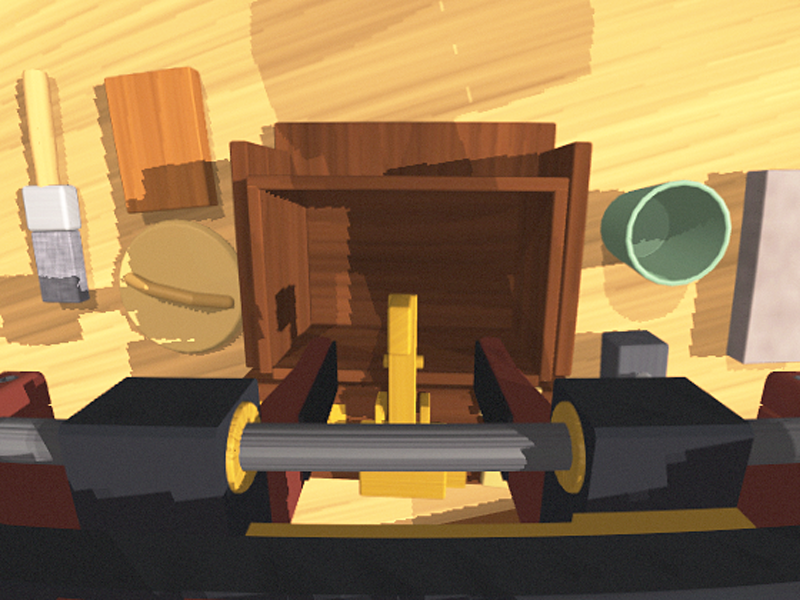

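The fin, at x ≈ 403, is centred between the fingers (335 and 475). Descending.

Emit:
arm_command(rows=[{"claw": 0.2, "delta_pos": [-0.4, -0.1, 2.5], "yaw": 0}, {"claw": 0.2, "delta_pos": [0, 0, 2.5], "yaw": 0}, {"claw": 0.2, "delta_pos": [0, 0, 2.5], "yaw": 0}, {"claw": 0.2, "delta_pos": [0, 0, 1.0], "yaw": 0}, {"claw": 0.2, "delta_pos": [0, 0, 0], "yaw": 0}])

```text
clock: 10.4
tool_pos: [0.5614, 0.0393, 0.1308]
orientation: [[-0.96, 0.278, -0.037], [0.28, 0.959, -0.049], [0.022, -0.057, -0.998]]
ft_force: [0.1, 0.6, -0.0]
grip_width: 0.0528
```

```bash
python3 - <<'E'
from h import *
o=st()
R=o['orientation'];z=R[:,2]
fin=np.r_[TS+RS@[.0125,0],.157]; tcp=fin+.019*z
print('delta tool cm',R.T@(tcp-o['tool_pos'])*100)
E
```

```text
t10.40 stand mm [14.8243 -6.8331] z 130.79522408896042 F stand [-0.1043  0.623 ] -0.046936810989274325 w 52.808051931156356 tooly deg 73.80340688870025
delta tool cm [ 0.2931  0.5322 -0.7493]
```

Emit:
arm_command(rows=[{"claw": 0.2, "delta_pos": [0.3, 0.5, -0.6], "yaw": 0}, {"claw": 0.2, "delta_pos": [0, 0, 0], "yaw": 0}])

```text
clock: 10.65
tool_pos: [0.561, 0.0453, 0.1388]
orientation: [[-0.96, 0.279, -0.034], [0.281, 0.959, -0.048], [0.019, -0.056, -0.998]]
ft_force: [-0.4, -0.5, 0.8]
grip_width: 0.0531
```

```bash
python3 - <<'E'
from h import *
o=st()
R=o['orientation'];z=R[:,2]
fin=np.r_[TS+RS@[.0125,0],.157]; tcp=fin+.019*z
print('delta tool cm',R.T@(tcp-o['tool_pos'])*100)
E
```

```text
t10.65 stand mm [12.8432 -1.224 ] z 138.80805982361116 F stand [-0.2565 -0.5788] 0.8440174293376586 w 53.09343177019749 tooly deg 73.75854421684403
delta tool cm [0.0704 0.0202 0.0778]
```

Emit:
arm_command(newtons=12, rows=[{"claw": -1, "delta_pos": [0, 0, 0], "yaw": 0}, {"claw": -1, "delta_pos": [0, 0, 0], "yaw": 0}, {"claw": -1, "delta_pos": [0, 0, 0], "yaw": 0}, {"claw": -1, "delta_pos": [0, 0, 0], "yaw": 0}, {"claw": -1, "delta_pos": [0, 0, 0], "yaw": 0}])

```text
clock: 11.28
tool_pos: [0.5617, 0.0454, 0.1408]
orientation: [[-0.96, 0.279, -0.031], [0.28, 0.959, -0.049], [0.016, -0.056, -0.998]]
ft_force: [-0.4, -0.3, 0.6]
grip_width: 0.0155
```

Emit:
arm_command(rows=[{"claw": -1, "delta_pos": [0, 0, 0.1], "yaw": 0}, {"claw": -1, "delta_pos": [0, 0, 0], "yaw": 0}])

```text
clock: 11.52
tool_pos: [0.5617, 0.0454, 0.1407]
orientation: [[-0.96, 0.279, -0.031], [0.28, 0.959, -0.048], [0.016, -0.055, -0.998]]
ft_force: [-0.4, -0.3, -0.1]
grip_width: 0.0156
```

```bash
python3 - <<'E'
from h import *
st();pic('scene','s4',(185,130,375,330))
E
```

```text
t11.53 stand mm [13.4588 -0.9122] z 140.6865508290006 F stand [-0.3345 -0.4523] -0.11998392922723516 w 15.630514229179001 tooly deg 73.7782011831135
```

View pics/s4.png

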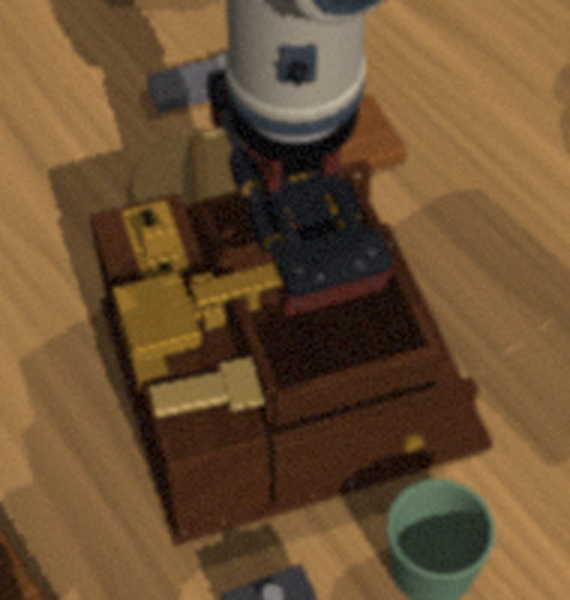

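Gripped. Now the arc lift, first part.

Emit:
arm_command(rows=[{"claw": -1, "delta_pos": [-0.35, -0.03, -0.6], "yaw": 0}, {"claw": -1, "delta_pos": [-0.4, -0.03, -0.6], "yaw": 0}, {"claw": -1, "delta_pos": [-0.45, -0.03, -0.55], "yaw": 0}])

```text
clock: 11.95
tool_pos: [0.5694, 0.0432, 0.155]
orientation: [[-0.96, 0.277, -0.045], [0.279, 0.959, -0.046], [0.03, -0.057, -0.998]]
ft_force: [-7.8, 0.9, -0.3]
grip_width: 0.0153
```

```bash
python3 -c "
from h import *
st()"
```

```text
t11.95 stand mm [21.5359 -0.9246] z 154.96644060697966 F stand [-7.7437 -1.2602] -0.3007202450963191 w 15.297609906060247 tooly deg 73.89196582896595
```

Emit:
arm_command(rows=[{"claw": -1, "delta_pos": [-0.55, -0.03, -0.5], "yaw": 0}, {"claw": -1, "delta_pos": [-0.6, -0.03, -0.45], "yaw": 0}, {"claw": -1, "delta_pos": [-0.65, -0.03, -0.4], "yaw": 0}])

```text
clock: 12.32
tool_pos: [0.5821, 0.0395, 0.1676]
orientation: [[-0.96, 0.274, -0.061], [0.277, 0.96, -0.044], [0.047, -0.059, -0.997]]
ft_force: [-7.5, 1.5, 3.2]
grip_width: 0.015
```

```bash
python3 -c "
from h import *
o=st();print(o['orientation'])"
```

```text
t12.32 stand mm [34.696  -0.9323] z 167.62160165627174 F stand [-7.6452 -0.678 ] 3.1680234037657926 w 14.988002031367547 tooly deg 74.04135439234533
[[-0.9597  0.2745 -0.061 ]
 [ 0.2773  0.9598 -0.0436]
 [ 0.0466 -0.0588 -0.9972]]
```

Emit:
arm_command(rows=[{"claw": -1, "delta_pos": [-0.65, -0.02, -0.4], "yaw": 0}, {"claw": -1, "delta_pos": [-0.7, -0.02, -0.33], "yaw": 0}, {"claw": -1, "delta_pos": [-0.7, -0.02, -0.28], "yaw": 0}])

```text
clock: 12.7
tool_pos: [0.5994, 0.0339, 0.1776]
orientation: [[-0.959, 0.274, -0.071], [0.277, 0.96, -0.043], [0.057, -0.061, -0.997]]
ft_force: [-4.5, -4.4, 0.4]
grip_width: 0.0135
```

```bash
python3 -c "
from h import *
o=st();print(o['orientation'])"
```

```text
t12.70 stand mm [52.88   -1.5699] z 177.6110682322583 F stand [-3.1601 -5.46  ] 0.4392765835697905 w 13.477898050029326 tooly deg 74.09267699229996
[[-0.9592  0.2736 -0.0711]
 [ 0.2769  0.9599 -0.0427]
 [ 0.0565 -0.0607 -0.9966]]
```

Emit:
arm_command(rows=[{"claw": -1, "delta_pos": [-0.65, 0, -0.08], "yaw": 0}, {"claw": -1, "delta_pos": [-0.65, 0, -0.05], "yaw": 0}, {"claw": -1, "delta_pos": [-0.2, 0, 0], "yaw": 0}])

```text
clock: 13.08
tool_pos: [0.6134, 0.0295, 0.1807]
orientation: [[-0.959, 0.274, -0.073], [0.277, 0.96, -0.042], [0.059, -0.061, -0.996]]
ft_force: [-4.4, 0.6, 1.5]
grip_width: 0.0133
```

```bash
python3 -c "
from h import *
o=st();pic('wrist','w4');pic('scene','s5',(185,100,375,300))"
```

```text
t13.07 stand mm [67.5651 -1.9045] z 180.72470160929558 F stand [-4.3589 -0.6257] 1.485341726888647 w 13.33601168401753 tooly deg 74.08158590039511
```

View pics/w4.png

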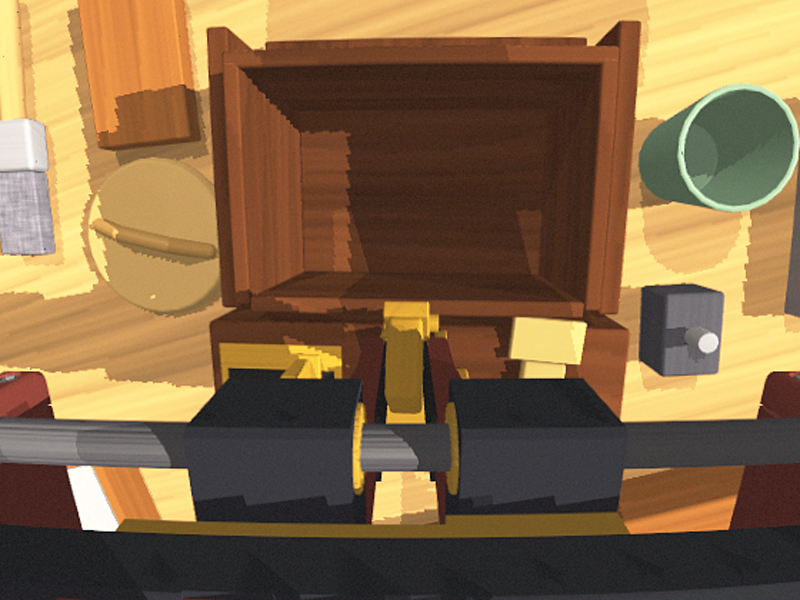

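View pics/s5.png

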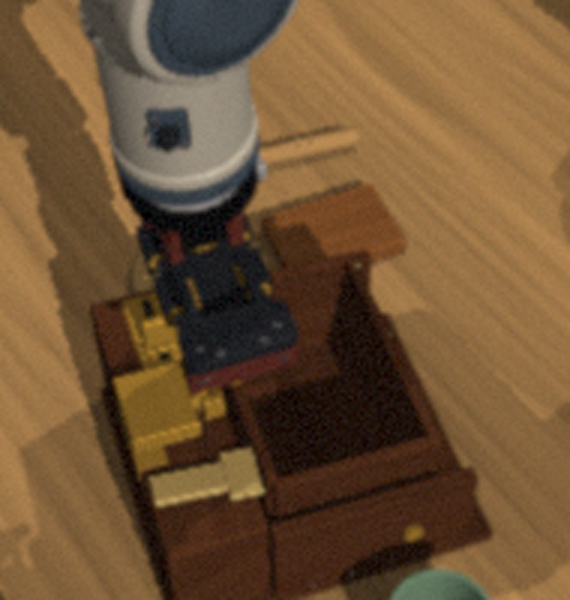

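The lever stands steep, estimated at about 1.0 rad. Releasing and rising.

Emit:
arm_command(rows=[{"claw": 0.2, "delta_pos": [0, 0, 0], "yaw": 0}, {"claw": 0.2, "delta_pos": [0, 0, 0], "yaw": 0}, {"claw": 0.2, "delta_pos": [0, 0, 0], "yaw": 0}, {"claw": 0.2, "delta_pos": [0, 0, -2], "yaw": 0}, {"claw": 0.2, "delta_pos": [0, -0.2, -3], "yaw": 0}, {"claw": 0.2, "delta_pos": [0, -0.2, -3], "yaw": 0}, {"claw": -1, "delta_pos": [4, 0, -1], "yaw": 0}, {"claw": -1, "delta_pos": [4, 0, 0], "yaw": 0}, {"claw": -1, "delta_pos": [2, 0, 0], "yaw": 0}, {"claw": -1, "delta_pos": [0, 0, 0], "yaw": 0}])

```text
clock: 14.42
tool_pos: [0.5225, 0.058, 0.2753]
orientation: [[-0.959, 0.274, -0.072], [0.277, 0.96, -0.043], [0.058, -0.061, -0.996]]
ft_force: [0.1, -0.3, 0.2]
grip_width: 0.0163
```

```bash
python3 -c "
from h import *
o=st();print(o['orientation']);np.save('w5.npy',wpose(o,r.camera_info('wrist')));pic('wrist','w5');pic('scene','s6',(185,130,375,330))
R=o['orientation']
tgt=np.r_[TS+RS@[-.030,0],.100]
print('d cm',R.T@(tgt-o['tool_pos'])*100)
"
```

```text
t14.43 stand mm [-27.6525   0.3864] z 275.3490612833111 F stand [ 0.1943 -0.3054] 0.1628415698525303 w 16.29264921795557 tooly deg 74.09394982875074
[[-0.9591  0.2735 -0.0724]
 [ 0.277   0.9599 -0.0428]
 [ 0.0578 -0.0611 -0.9965]]
d cm [-0.7785  1.0335 17.4887]
```

View pics/w5.png

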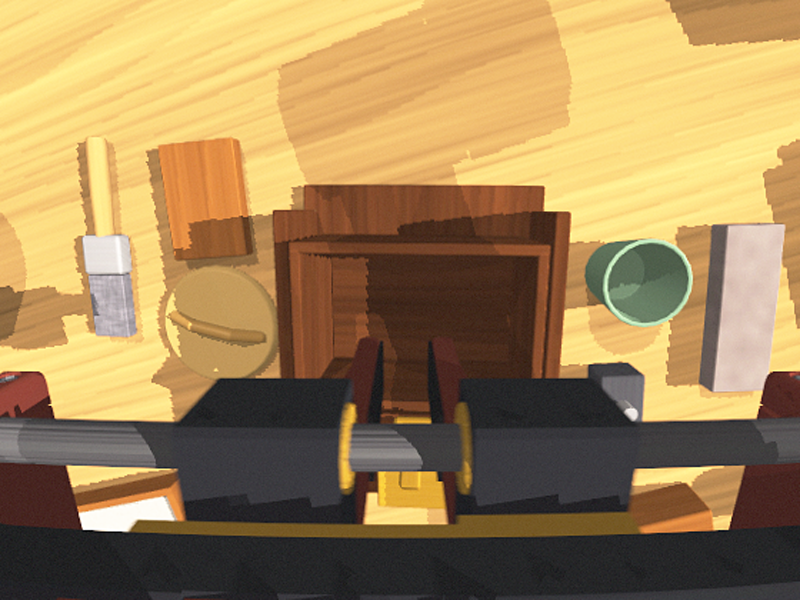

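View pics/s6.png

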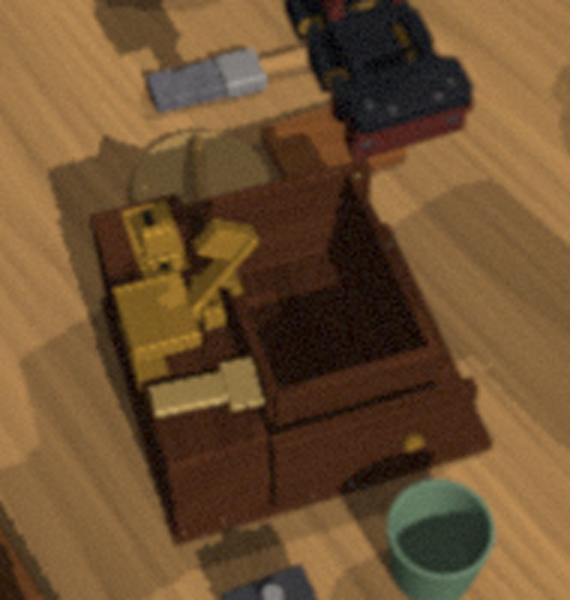

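```bash
python3 - <<'E'
from h import *
i=r.camera_info('scene')
for th in (0,.6,.8,.9,1.0,1.15):
    def P(x,y,z): # stand mm when down
        dx,dz=x-75,z-126;c,s=np.cos(th),np.sin(th)
        X=75+dx*c+dz*s; Z=126-dx*s+dz*c
        return np.r_[TS+RS@[X/1000,y/1000],Z/1000]
    q=proj(i,[P(-1,6,171),P(25,6,171),P(25,-6,171),P(-1,-6,171),P(-1,6,143)])
    print(th,((q-[185,130])*3).round().tolist())
E
python3 - <<'E'
import cv2
a=cv2.imread('pics/s6.png')[190:350,90:290];cv2.imwrite('pics/s6z.png',cv2.resize(a,None,fx=3.75,fy=3.75))
E
```

```text
0 [[316.0, 244.0], [280.0, 254.0], [274.0, 240.0], [310.0, 231.0], [315.0, 268.0]]
0.6 [[261.0, 227.0], [230.0, 249.0], [225.0, 235.0], [255.0, 213.0], [284.0, 242.0]]
0.8 [[236.0, 228.0], [211.0, 252.0], [206.0, 238.0], [231.0, 214.0], [266.0, 238.0]]
0.9 [[223.0, 230.0], [201.0, 255.0], [196.0, 241.0], [218.0, 216.0], [256.0, 237.0]]
1.0 [[210.0, 232.0], [191.0, 258.0], [186.0, 244.0], [205.0, 218.0], [246.0, 237.0]]
1.15 [[191.0, 238.0], [177.0, 264.0], [172.0, 250.0], [185.0, 224.0], [229.0, 239.0]]
```

View pics/s6z.png

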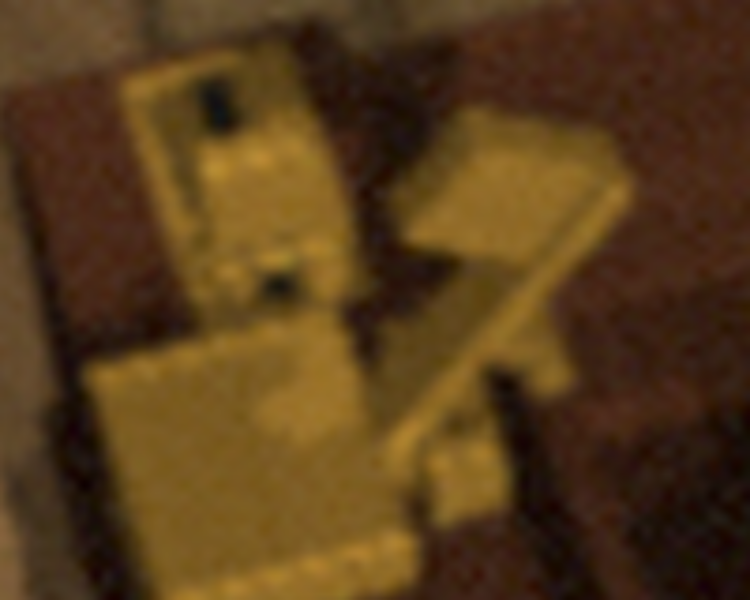

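Projecting the lever model and comparing its corners with the picture gives about 0.9 rad, past the 0.8 needed. The bin is still shut and the other things are where they were. Next I go into the bin with closed fingers.

Emit:
arm_command(rows=[{"claw": -1, "delta_pos": [-0.2, 0.3, 3.5], "yaw": 0}, {"claw": -1, "delta_pos": [-0.2, 0.3, 3.5], "yaw": 0}, {"claw": -1, "delta_pos": [-0.2, 0.2, 3.5], "yaw": 0}, {"claw": -1, "delta_pos": [-0.1, 0.2, 3.0], "yaw": 0}, {"claw": -1, "delta_pos": [0, 0, 2.0], "yaw": 0}, {"claw": -1, "delta_pos": [0, 0, 0], "yaw": 0}])

```text
clock: 15.28
tool_pos: [0.5256, 0.0562, 0.1102]
orientation: [[-0.958, 0.277, -0.078], [0.281, 0.959, -0.044], [0.062, -0.064, -0.996]]
ft_force: [-0.1, 0.8, 0.5]
grip_width: 0.0005
```

```bash
python3 -c "
from h import *
o=st();print(o['orientation'])"
```

```text
t15.28 stand mm [-24.2382  -0.5157] z 110.19769352659856 F stand [-0.3082  0.7401] 0.49891861896120365 w 0.4975118330059348 tooly deg 73.89264175485735
[[-0.9578  0.2769 -0.0776]
 [ 0.2807  0.9588 -0.0439]
 [ 0.0623 -0.0638 -0.996 ]]
```

Emit:
arm_command(rows=[{"claw": -1, "delta_pos": [0.8, 0, 1.0], "yaw": 0}, {"claw": -1, "delta_pos": [0.8, 0, 0.05], "yaw": 0}, {"claw": -1, "delta_pos": [0.8, 0, 0.05], "yaw": 0}, {"claw": -1, "delta_pos": [0.8, 0, 0.05], "yaw": 0}])

```text
clock: 15.78
tool_pos: [0.4975, 0.0638, 0.1024]
orientation: [[-0.958, 0.279, -0.065], [0.282, 0.958, -0.046], [0.05, -0.062, -0.997]]
ft_force: [9.9, -2.2, -3.9]
grip_width: 0.0003
```

```bash
python3 -c "
from h import *
o=st()"
```

```text
t15.78 stand mm [-53.3322  -0.9517] z 102.43047962927116 F stand [10.1295  0.6248] -3.8853215824042255 w 0.3072715734900385 tooly deg 73.77622118855083
```

Emit:
arm_command(rows=[{"claw": -1, "delta_pos": [0.8, 0, 0.1], "yaw": 0}, {"claw": -1, "delta_pos": [0.8, 0, 0.15], "yaw": 0}, {"claw": -1, "delta_pos": [0.8, 0, 0.15], "yaw": 0}, {"claw": -1, "delta_pos": [0.8, 0, 0.15], "yaw": 0}])

```text
clock: 16.27
tool_pos: [0.4743, 0.0709, 0.1043]
orientation: [[-0.959, 0.282, -0.036], [0.284, 0.958, -0.05], [0.02, -0.058, -0.998]]
ft_force: [5.9, -2.0, -1.2]
grip_width: 0.0006
```

```bash
python3 -c "
from h import *
o=st();pic('scene','s7',(185,130,375,330))"
```

```text
t16.27 stand mm [-77.5589  -0.5349] z 104.33584870196323 F stand [ 6.1916 -0.2704] -1.2190128513095757 w 0.556627622899035 tooly deg 73.58890065712285
```

View pics/s7.png

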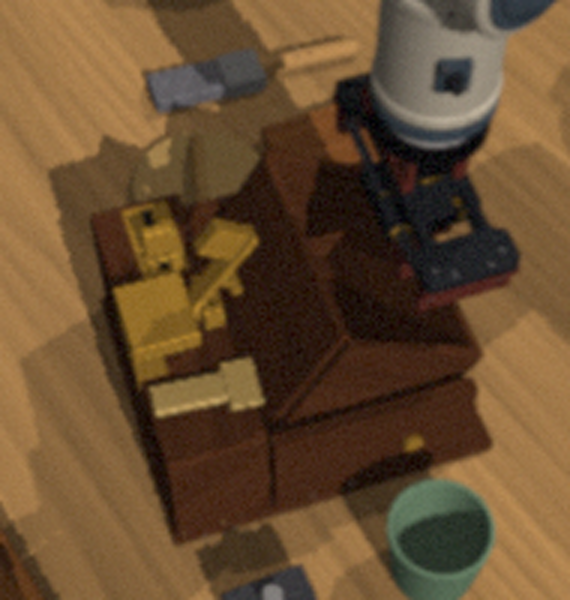

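The bin is tipping, now about 0.5 rad. A bit more, keeping the tip below the rim.

Emit:
arm_command(rows=[{"claw": -1, "delta_pos": [0.6, 0, 0.4], "yaw": 0}, {"claw": -1, "delta_pos": [0.7, 0, 0.35], "yaw": 0}])

```text
clock: 16.58
tool_pos: [0.464, 0.074, 0.1008]
orientation: [[-0.959, 0.283, -0.024], [0.284, 0.958, -0.05], [0.009, -0.055, -0.998]]
ft_force: [6.1, -1.5, 0.2]
grip_width: 0.0003
```

```bash
python3 -c "
from h import *
o=st()"
```

```text
t16.57 stand mm [-88.3302  -0.3117] z 100.76917146100946 F stand [6.2684 0.2015] 0.2202436037354683 w 0.3087619401535046 tooly deg 73.54607611988892
```

Emit:
arm_command(rows=[{"claw": -1, "delta_pos": [-0.8, 0, 0], "yaw": 0}, {"claw": -1, "delta_pos": [-0.6, 0, -1.5], "yaw": 0}, {"claw": -1, "delta_pos": [0, 0, -4], "yaw": 0}, {"claw": -1, "delta_pos": [0, 0, -5], "yaw": 0}, {"claw": -1, "delta_pos": [0, 0, -5], "yaw": 0}, {"claw": -1, "delta_pos": [3, 0, -2], "yaw": 0}, {"claw": -1, "delta_pos": [2, 5, 0], "yaw": 0}, {"claw": -1, "delta_pos": [0, 5, 0], "yaw": 0}, {"claw": -1, "delta_pos": [0, 5, 0], "yaw": 0}, {"claw": -1, "delta_pos": [0, 0, 0], "yaw": 0}])

```text
clock: 17.82
tool_pos: [0.4785, 0.241, 0.2848]
orientation: [[-0.958, 0.285, -0.02], [0.286, 0.957, -0.046], [0.006, -0.05, -0.999]]
ft_force: [-0.2, -0.3, 0.7]
grip_width: 0.0001
```

```bash
python3 - <<'E'
from h import *
o=st();pic('scene','s8',(185,130,375,330));pic('top','t8',(80,110,440,330))
for n in('scene','top'):
  i=r.camera_info(n)
  for th in (.5,.6,.7,.75):
    def P(x,y,z):
        dx,dz=x+40,z-55;c,s=np.cos(th),np.sin(th)
        return np.r_[TS+RS@[(-40+dx*c-dz*s)/1000,y/1000],(55+dx*s+dz*c)/1000]
    q=proj(i,[P(64,90,130),P(64,-90,130),P(-64,90,130),P(-64,-90,130)])
    k,off=(3,[185,130]) if n=='scene' else (800/360,[80,110])
    print(n,th,((q-off)*k).round().tolist())
E
```

```text
t17.82 stand mm [-120.4006  164.1364] z 284.81532673177315 F stand [-0.1613 -0.3204] 0.7157694409499369 w 0.08547522586637829 tooly deg 73.39526060662801
scene 0.5 [[335.0, 350.0], [250.0, 149.0], [484.0, 353.0], [390.0, 167.0]]
scene 0.6 [[353.0, 340.0], [266.0, 141.0], [490.0, 355.0], [396.0, 170.0]]
scene 0.7 [[371.0, 332.0], [282.0, 133.0], [494.0, 359.0], [401.0, 174.0]]
scene 0.75 [[380.0, 328.0], [290.0, 130.0], [496.0, 360.0], [403.0, 176.0]]
top 0.5 [[309.0, 147.0], [500.0, 206.0], [275.0, 275.0], [460.0, 334.0]]
top 0.6 [[304.0, 157.0], [497.0, 218.0], [274.0, 282.0], [458.0, 339.0]]
top 0.7 [[299.0, 169.0], [493.0, 230.0], [274.0, 287.0], [456.0, 345.0]]
top 0.75 [[297.0, 175.0], [491.0, 236.0], [273.0, 290.0], [456.0, 347.0]]
```

View pics/s8.png

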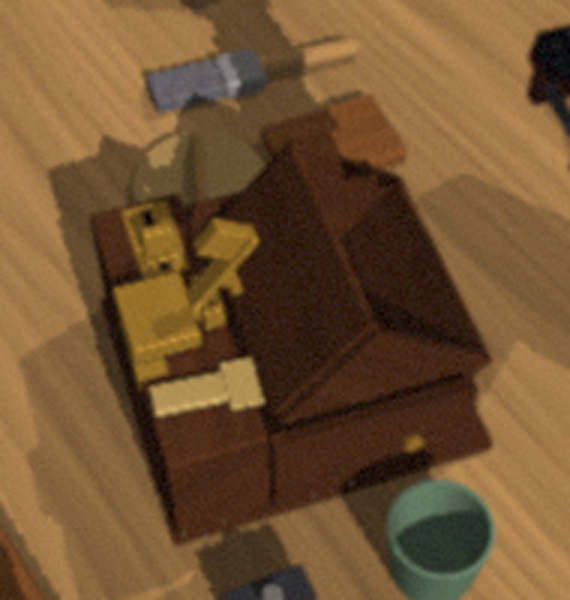

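View pics/t8.png

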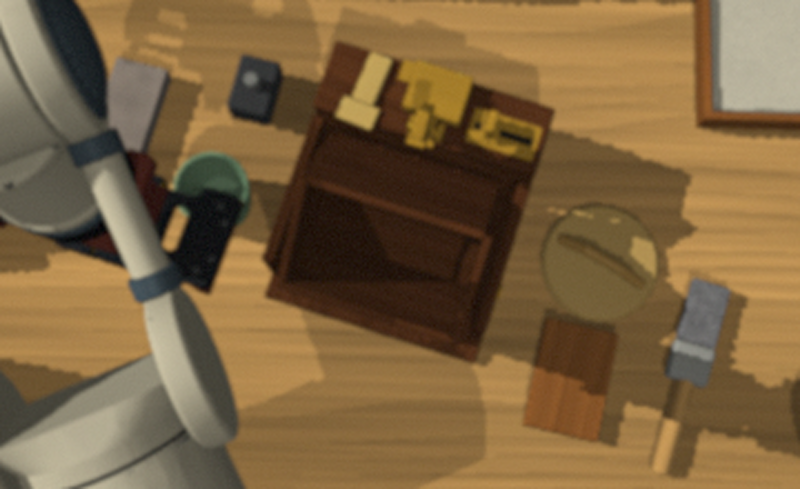

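The corner at (375,327) in the scene view gives a tilt of about 0.7 rad. The lever still stands up, the other things are where they were, and the arm is clear. Handing in.

```bash
python3 -c "
from h import *
st();print(r.close_job())"
```

```text
t17.93 stand mm [-119.8189  161.8608] z 286.1112789711257 F stand [-0.0989 -0.1365] -0.7645546378521052 w 0.7644967393821682 tooly deg 73.23582179489954
the job is handed in; nothing more can be done
None
```

The bin is open and the job is handed in at about 18 s of the 72 s allowed. The steps were done in the order you asked.

- **Safety tab:** I pushed it in with closed fingers. It slid at about 2.5 N, the pawl came in at about 5–6 N, and I stopped on the buffer at a steady 13.3 N. I estimate the buffer was pressed in about 2.8 mm, from the force rather than seen.
- **Latch:** With the bin still shut, I pinched the fin and lifted the lever freely, so the catch had tripped. It stands at about 0.9 rad in the scene view, against the 0.8 needed. The arm's position during the lift had suggested about 1.0 rad, so the two differ slightly.
- **Bin:** I pushed the front wall over from inside. The last pictures put the tilt at about 0.7 rad (0.5 needed), and it stayed there after I let go.

In the last pictures the lever was still up and I saw no sign that the cup, baren, scraper or other things had moved. The gripper is clear of everything, with about zero force on it. The gripper picked up a tilt of about 3–4° while pushing, which did no harm, and no check failed.

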